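Clear the blown fuses from the clip strip

ROBOT

A 6-joint arm with a two-finger parallel gripper is mounted at the origin on the work surface. World frame = base frame: x ahead of the robot, y to its left, z up, the work surface at z = 0. Lengths are in m, angles in rad, forces in N, time in s.
With the tool pointing down it reaches from about 0.3 to 0.825 m from the base axis. Payload 5.4 kg.
Tool frame: the origin (TCP) lies at the very end of the fingers, on their centre line; the grasp point (between the pads) lies 19 mm behind it; z points along the fingers, y is the line along which they close (so a half turn about z gives the same grasp; the last joint's range is limited). The gripper opens to 92 mm and grips with 3 to 60 N. Pads are 20 mm wide; open, the fingers measure 128 mm over their backs; the gripper's body (75 mm by 189 mm) begins 69 mm behind the grasp point.
Start: joints at [0.931, 0.158, 1.597, -0, 1.386, -0.21], TCP at [0.24, 0.523, 0.215] pointing down, gripper open.
Joint ranges: [-2.91, 2.91], [-0.94, 2.29], [0.18, 2.7], [-1.29, 4.43], [0.17, 2.64], [-3, 3]. Speed limits (rad/s): [2.57, 2.57, 3.14, 3.14, 3.14, 3.14].

INTERFACE

Orientations are given as a unit quaternion [x, y, z, w].
In Python, from station import status, capture, ticket gives the robot as it stands.
- The arm moves only by the tool apply_moves, never from a script. Its argument "series" is one flat list of numbers, 5 for each row, row after row: the closure, from 0 (fully open) to 1 (shut), then the shift along the tool's x, y, z in cm, then the turn about the tool's z in rad. In form: [hand, dx, dy, dz, yaw, hand, dx, dy, dz, yaw, ...]. A call has 1 to 10 rows; each row shifts and turns the commanded pose from where the row before left it, along the tool's axes as they then stand; what a row does not reach is not made up. A row lasts 1/10 s, in which the tool goes at most 50 mm and 8.59 degrees, less where a joint would pass 70% of its speed; a pose out of reach is approached as far as the arm can. A call is refused whole if a number of a shift passes 5 or a number of a turn 0.15, either way. A call with a gripper value outside its range is refused whole. The fingers move at their own pace and stop on an object; the grip force is fixed at half the most. Time passes only in rows, so rows that do not move let the fingers close. It gives the time, the measured TCP pose, the force, the opening and the grip force at its end, in the units of the state.
- status.get_state(): the state, without advancing time (a new reading comes with each control period).
- capture(name): name is "side" or "top"; returns a dict with "frame" (400x640x3 uint8, red, green, blue), "intrinsics" (3x3 intrinsics, pixels), "extrinsics" (4x4, takes a point from camera to world coordinates). Camera axes: x right, y up, looking along -z (the intrinsics and any distortion apply to the point x, -y, -z); pixel columns grow to the right and rows downward; lengths in m; the calibration is good to about 2 mm. A picture is of the moment at which its call begins. There is no depth.
- ticket.finish_job(): hands the job in; it is judged then, once.
The state is a dict: "t": time; "qpos": joint angles; "joint_vel": joint speeds; "tau": joint torques, N m; "tcp_pos": TCP position; "orientation": TCP orientation; "wrist_force": force on the tool from outside, world axes, zero at the start; "moment": the same for the moment, N m; "gripper_width": opening from 0.0 (shut) to 1.0 (fully open); "grip_force": force on a finger pad.
Only numpy, scipy, OpenCV 4.12 (cv2) and the standard library are available. Lean on these libraries where they do the work, as an engineer would, in place of code of your own. Each camera call takes 0.05 s, during which the arm holds its last target. There are 200 camera calls.

TASK

Two of the three fuses in the sprung clip strip have blown: they are the ones with a red band. Pull them out of their clips one at a time and lay each flat on the floor of the yellow tray, not dropped from a height, before you pull the next. Leave the good green-banded fuse clipped in its place.

Things in the scene. Friction and masses are not known exactly. Their poses are not given: they have to be found in the camera images.
- red_fuse_a: Blown fuse: red band round a square white ceramic body, 22 x 22 mm, 46 mm long; a round steel cap (20 mm across, 15 mm long) on each end; 76 mm in all, 75 g. Origin at its very centre, at the start 41 mm above the bench; y along its length, z up, x across. Lies level in a clip strip: sprung brass jaws close over each cap; pulled straight up it snaps out at 9 to 15 N.
- red_fuse_b: The other blown fuse, the same in size, look and axes, in the same strip. The jaws stand only beside the caps (25 to 36 mm from the fuse's centre along y, up to 58 mm above the bench): the middle is free to grip across x, from above. Below it, a rib 14 mm wide, its top at 30 mm, on a base 64 mm wide, 8 mm high.
- green_fuse: Good fuse: the same but with a green band; it stays in its clips. The three fuses lie end to end in one line along the strip (grey, 310 mm long, fixed to the bench), centres 96 mm apart, in any order.
- tray: Yellow open tray fixed to the bench right (-y) of the strip, 240 mm (x) by 140 mm (y) by 28 mm high, walls and floor 4 mm thick. Origin at the centre of its underside, on the bench; x along its long side. A fuse lying on its floor has its centre 15 mm above the bench. The grey bin elsewhere is not it.
There are look-alikes about, which are no part of the job. Leave any brown or pink look-alike of the red_fuse_b alone.

How it is judged:
By the outcome, as a careful person would: the job done as asked, in the order asked, and still so for the second after the job is handed in, with the robot touching nothing.
It also fails if it takes over 64 s, if anything falls off the work surface, if the arm or the gripper's body presses on something with over 40 N, if the wrist force passes 120 N, or if a joint passes its speed limit or range.

## Working session

There is one attempt and no reset: what is moved stays moved. The work goes in short steps, Python scripts to look and compute and a tool call to move; the robot and the scene stay as the last step left them, time stands still between calls to the robot, and variables do not carry over. Pictures are saved under pics/ and viewed, at most 10 in all, crops included, and the job is handed in when it is done.

Besides the shell and the picture viewer there is one more tool, called after "Call:" in YAML: its name, and indented under it one key for each argument. apply_moves: Moves the arm, as the interface text tells. Its arguments: {"type":"object","properties":{"series":{"type":"array","items":{"type":"number"}}},"required":["series"]}

```bash
mkdir -p pics; cat > h.py <<'E'
import numpy as np,cv2
from station import status,capture,ticket
def snap(n,f):
    c=capture(n); np.savez('pics/'+f+'.npz',**{k:np.array(v) for k,v in c.items()})
    cv2.imwrite('pics/'+f+'.png',c['frame'][:,:,::-1]); return c
def pix2w(f,u,v,z):
    c=np.load('pics/'+f+'.npz'); K=c['intrinsics'];T=c['extrinsics']
    d=np.linalg.inv(K)@[u,v,1]; d=T[:3,:3]@[d[0],-d[1],-d[2]]; o=T[:3,3]
    return o+d*(z-o[2])/d[2]
def crop(f,u0,v0,u1,v1,s,out):
    i=cv2.imread('pics/'+f+'.png')[v0:v1,u0:u1]; cv2.imwrite('pics/'+out+'.png',cv2.resize(i,None,fx=s,fy=s,interpolation=cv2.INTER_CUBIC))
E
python3 -c "
from h import *
snap('top','t0');snap('side','s0');s=status.get_state();print(s)
a=cv2.imread('pics/t0.png')
print(np.load('pics/t0.npz')['extrinsics'],np.load('pics/t0.npz')['intrinsics'])"
```

```text
{'t': 0.1, 'qpos': array([ 9.30878837e-01,  1.58965187e-01,  1.59809818e+00,  1.93880065e-05,
        1.38620336e+00, -2.10070059e-01]), 'joint_vel': array([ 0.00096496, -0.00192329, -0.00327953, -0.00021555, -0.00018946,
        0.00045726]), 'tau': array([-5.78347840e-05, -3.86498809e+01, -3.22962499e+01,  7.03411968e-02,
        3.38890404e-02, -3.57382817e-05]), 'tcp_pos': array([0.23927579, 0.52223203, 0.21373316]), 'orientation': array([ 2.13274571e-01,  9.76991943e-01, -7.58644025e-04, -3.53801978e-04]), 'wrist_force': array([-0.92985881, -0.31103313, -0.68068767]), 'moment': array([-0.04203644,  0.00789624, -0.00249342]), 'grip_force': 0.0, 'gripper_width': 1.0018385352861747}
[[-0.00275097  0.98480522 -0.17364076  0.41624825]
 [-0.99969077  0.0015831   0.02481652 -0.04369749]
 [ 0.02471433  0.17365533  0.98449633  0.91050947]
 [ 0.          0.          0.          1.        ]] [[425.84172946   0.         323.10324   ]
 [  0.         425.84172946 188.60746863]
 [  0.           0.           1.        ]]
```

View pics/t0.png

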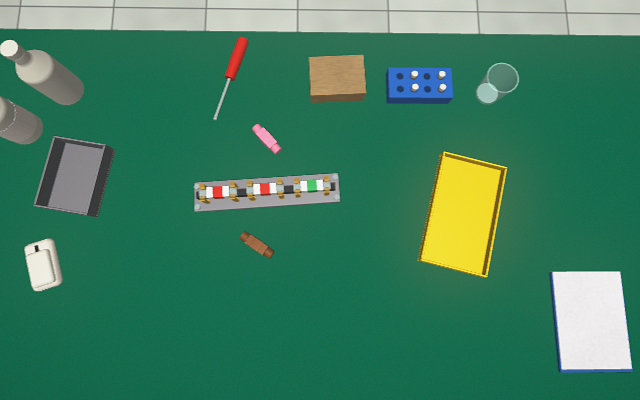

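View pics/s0.png

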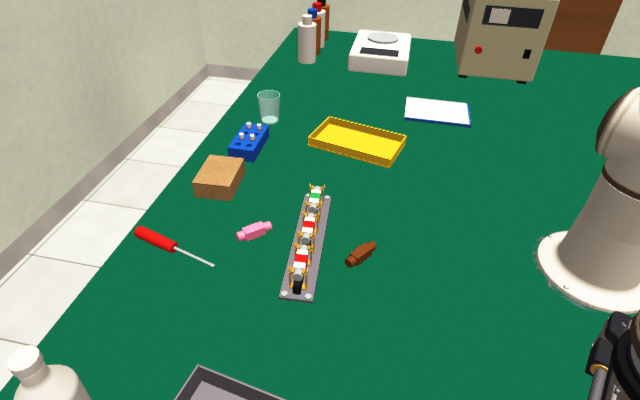

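Top view: red bands at about (217,192) and (265,189) in the strip, green at (312,186). The look-alikes are the pink fuse (266,138) and the brown fuse (257,245), both loose on the bench. The red screwdriver is at (235,60). The yellow tray is around (463,214) and the grey bin at (75,176). I choose the two red ones in the strip and check them in a close crop.

```bash
python3 -c "
from h import *
crop('t0',185,165,350,220,4.8,'c1')
i=cv2.cvtColor(cv2.imread('pics/t0.png'),cv2.COLOR_BGR2HSV)
def blob(m,n):
    m=m.astype(np.uint8); k,l,s,c=cv2.connectedComponentsWithStats(m)
    return [(n,s[j][:4].tolist(),s[j][4],c[j].round(1).tolist()) for j in range(1,k) if s[j][4]>15]
H,S,V=cv2.split(i); R=np.zeros_like(H,bool);R[165:220,185:350]=1
red=blob(((H<6)|(H>174))&(S>180)&(V>120)&R,'red');gr=blob((H>50)&(H<75)&(S>150)&(V>140)&R,'gr')
for b in red+gr: print(b,pix2w('t0',*b[3],.052))
for u,v,z in [(443,152,.028),(507,167,.028),(487,277,.028),(418,261,.028),(194,185,.008),(338,174,.008),(340,201,.008),(195,211,.008)]: print(u,v,pix2w('t0',u,v,z).round(4))
"
```

```text
('red', [260, 183, 9, 12], np.int32(92), [264.5, 188.8]) [0.56707682 0.05428414 0.052     ]
('red', [213, 186, 10, 12], np.int32(100), [217.1, 191.8]) [0.560733  0.1501874 0.052    ]
('gr', [307, 180, 9, 11], np.int32(76), [311.3, 184.8]) [ 0.57555331 -0.0411607   0.052     ]
443 152 [ 0.6523 -0.3244  0.028 ]
507 167 [ 0.6197 -0.4611  0.028 ]
487 277 [ 0.3885 -0.4015  0.028 ]
418 261 [ 0.4212 -0.2606  0.028 ]
194 185 [0.5828 0.2099 0.008 ]
338 174 [ 0.6076 -0.0988  0.008 ]
340 201 [ 0.5485 -0.1026  0.008 ]
195 211 [0.5269 0.205  0.008 ]
```

View pics/c1.png

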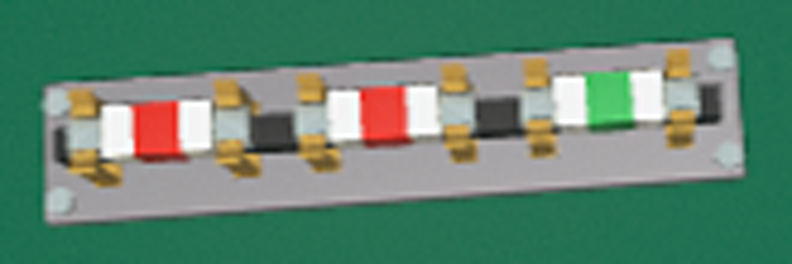

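The crop confirms it: two red-banded fuses sit left and middle in the clips, and green is at the right. Spacing measures 96 mm, and the tray measures 240 x 140 mm with its centre near (0.520, -0.362), so the points hold. I start with the left fuse, moving over with the gripper partly closed.

```bash
cat >> h.py <<'E'
from scipy.spatial.transform import Rotation as Ro
def go(x,y,z,head):
    "shift (cm, tool axes) and yaw to reach a target; head = wanted heading of tool y, deg (mod 180)"
    s=status.get_state(); R=Ro.from_quat(s['orientation']).as_matrix()
    h=np.degrees(np.arctan2(R[1,1],R[0,1])); a=(h-head+90)%180-90
    print('t',round(s['t'],2),'tcp',s['tcp_pos'].round(4),'head',h.round(2),'F',s['wrist_force'].round(1),'w',round(s['gripper_width']*92,1),'grip',round(s['grip_force'],1),'tilt',R[:,2].round(3))
    print('shift cm',(R.T@(np.array([x,y,z])-s['tcp_pos'])*100).round(2),'yaw',np.radians(a).round(3))
E
true
```

Call:
apply_moves:
  series: [0.4,-4,-1.8,0,0,0.4,-4,-1.8,0,0,0.4,-4,-1.8,0,0,0.4,-4,-1.8,0,0,0.4,-4,-1.8,0,0,0.4,-4,-1.8,0,0,0.4,-4,-1.8,0,0,0.4,-4,-1.8,0,0,0.4,-4,-1.8,0,0,0.4,-4,-1.8,0,0]

```text
t: 1.1
tcp_pos: [0.5289, 0.1908, 0.2142]
orientation: [0.213, 0.977, -0.0, -0.0]
wrist_force: [0.3, 0.2, 0.7]
gripper_width: 0.603
grip_force: 0.0
```

Call:
apply_moves:
  series: [0.4,0,0,0,0.13,0.4,0,0,0,0.13,0.4,0,0,0,0.13,0.4,0,0,0,0.13,0.4,0,0,0,0.13,0.4,0,0,0,0.13,0.4,0,0,0,0.13,0.4,0,0,0,0.13,0.4,0,0,0,0,0.4,0,0,0,0]

```text
t: 2.1
tcp_pos: [0.528, 0.1924, 0.2142]
orientation: [0.669, 0.743, -0.0, -0.0]
wrist_force: [-0.6, -0.4, 0.5]
gripper_width: 0.602
grip_force: 0.0
```

```bash
python3 -c "
from h import *
go(.5615,.1500,.09,4.4)"
```

```text
t 2.1 tcp [0.528  0.1924 0.2142] head 5.97 F [-0.6 -0.4  0.5] w 55.4 grip 0.0 tilt [-0.001 -0.    -1.   ]
shift cm [-4.56  2.9  12.42] yaw 0.027
```

Call:
apply_moves:
  series: [0.4,-1.52,0.97,3,0.027,0.4,-1.52,0.97,3,0,0.4,-1.52,0.97,3,0,0.4,0,0,3.4,0,0.4,0,0,0,0,0.4,0,0,0,0]

```text
t: 2.7
tcp_pos: [0.5606, 0.1495, 0.0907]
orientation: [0.68, 0.733, -0.0, -0.0]
wrist_force: [0.3, -0.4, 0.3]
gripper_width: 0.597
grip_force: 0.0
```

```bash
python3 -c "
from h import *
go(.5615,.1500,.032,4.4)
snap('side','s1');crop('s1',250,150,400,310,3.7,'c2')
snap('top','t1');crop('t1',180,130,300,250,4.5,'c3')
a=cv2.imread('pics/c2.png');b=cv2.imread('pics/c3.png')
a=cv2.resize(a,(400,400));b=cv2.resize(b,(400,400));cv2.imwrite('pics/m1.png',np.hstack([a,b]))"
```

```text
t 2.7 tcp [0.5606 0.1495 0.0907] head 4.32 F [ 0.3 -0.4  0.3] w 54.9 grip 0.0 tilt [-0.001  0.    -1.   ]
shift cm [0.04 0.1  5.87] yaw -0.001
```

View pics/m1.png

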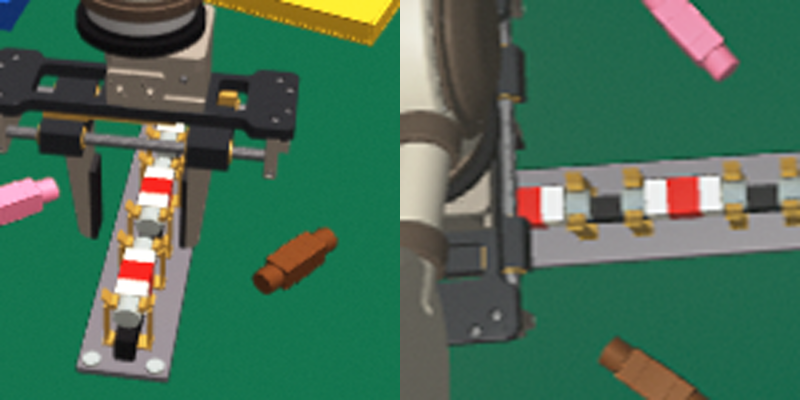

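The left panel (side) shows the open fingers, tips at (95,235) and (190,245), straddling the strip line above the left red fuse at (137,270). The brown and pink look-alikes are well clear. Now lower and close.

Call:
apply_moves:
  series: [0.4,0,0.1,2,0,0.4,0,0,2,0,0.4,0,0,1.85,0,0.4,0,0,0,0,0.4,0,0,0,0]

```text
t: 3.3
tcp_pos: [0.5631, 0.1498, 0.0339]
orientation: [0.68, 0.733, 0.001, 0.001]
wrist_force: [-0.0, -0.7, -0.1]
gripper_width: 0.602
grip_force: 0.0
```

```bash
python3 -c "
from h import *
go(.5615,.1500,.032,4.4)
snap('side','s2');crop('s2',255,200,375,310,5,'c4')"
```

```text
t 3.3 tcp [0.5631 0.1498 0.0339] head 4.28 F [-0.  -0.7 -0.1] w 55.4 grip 0.0 tilt [ 0.002  0.    -1.   ]
shift cm [ 0.04 -0.16  0.19] yaw -0.002
```

View pics/c4.png

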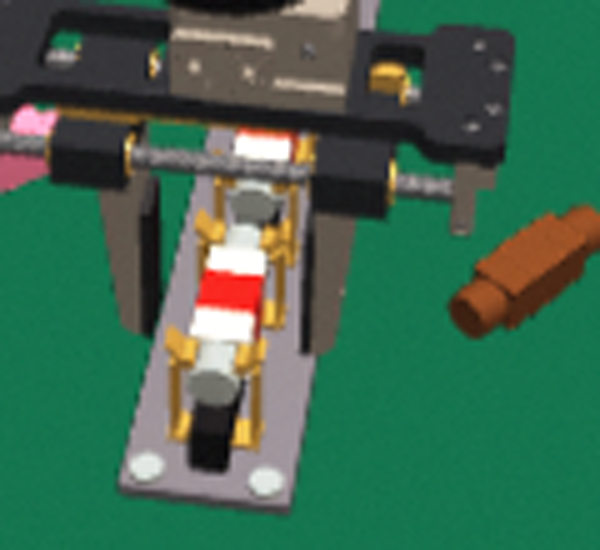

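The fingers, tips at about (148,325) and (312,345) in the crop, straddle the red band at (228,292) evenly and sit between the clips. Close on it.

Call:
apply_moves:
  series: [0.7,0,-0.1,0.15,0,1,0,0,0,0,1,0,0,0,0,1,0,0,0,0,1,0,0,0,0,1,0,0,0,0]

```text
t: 3.95
tcp_pos: [0.562, 0.1494, 0.031]
orientation: [0.681, 0.733, 0.001, 0.001]
wrist_force: [3.3, 1.5, -1.1]
gripper_width: 0.24
grip_force: 30.0
```

Call:
apply_moves:
  series: [1,0,0,-0.3,0,1,0,0,-0.5,0,1,0,0,-1,0,1,0,0,-2,0,1,0,0,-3,0,1,0,0,-3,0,1,0,0,-2,0,1,0,0,0,0,1,0,0,0,0]

```text
t: 4.85
tcp_pos: [0.5603, 0.1493, 0.148]
orientation: [0.68, 0.733, -0.001, -0.0]
wrist_force: [-0.3, 0.2, -1.0]
gripper_width: 0.234
grip_force: 30.0
```

```bash
python3 -c "
from h import *
ax=np.array([.2311,-.0638])/.2397;c=np.array([.5204,-.3619]);print('slots',c+.05*ax,c-.05*ax)
p=c+.05*ax;go(*p,.12,-13.4)
snap('side','s3');crop('s3',200,80,400,310,2.6,'c5')"
```

```text
slots [ 0.56860609 -0.3752083 ] [ 0.47219391 -0.3485917 ]
t 4.85 tcp [0.5603 0.1493 0.148 ] head 4.25 F [-0.3  0.2 -1. ] w 21.6 grip 30.0 tilt [-0.001 -0.    -1.   ]
shift cm [-52.37  -3.05   2.81] yaw 0.308
```

View pics/c5.png

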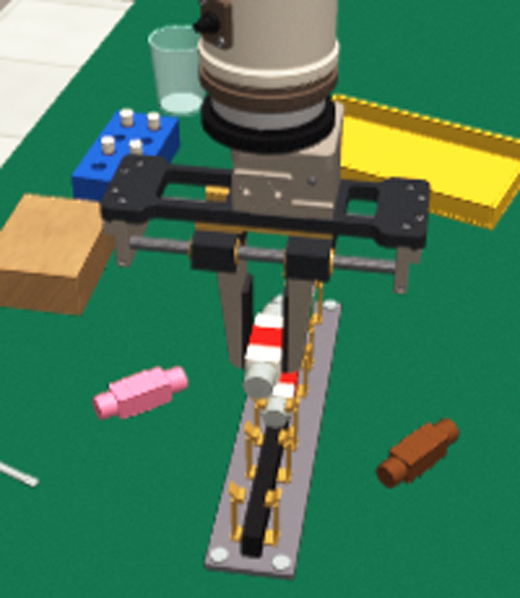

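The fuse is out and held level at (265,345). The others are still clipped, and the left clips are empty. Carry it to the tray.

Call:
apply_moves:
  series: [1,-2,-0.2,0,0,1,-4,-0.2,0,0,1,-4,-0.2,0,0,1,-4,-0.2,0,0,1,-4,-0.2,0,0,1,-4,-0.2,0,0,1,-4,-0.2,0,0,1,-4,-0.2,0,0,1,-4,-0.2,0,0,1,-4,-0.2,0,0]

```text
t: 5.9
tcp_pos: [0.5676, -0.2319, 0.1461]
orientation: [0.681, 0.733, -0.0, -0.002]
wrist_force: [1.1, 0.2, -1.1]
gripper_width: 0.239
grip_force: 30.0
```

Call:
apply_moves:
  series: [1,-4,-0.3,0,0,1,-4,-0.3,0,0,1,-4,-0.3,0,0,1,-2,-0.2,0,0,1,0,0,0,0.1,1,0,0,0,0.1,1,0,0,0,0.1,1,0,0,0,0,1,0,0,0,0]

```text
t: 6.8
tcp_pos: [0.5678, -0.3708, 0.1468]
orientation: [0.782, 0.624, -0.0, -0.002]
wrist_force: [0.3, 0.1, -0.7]
gripper_width: 0.238
grip_force: 30.0
```

```bash
python3 -c "
from h import *
go(.5686,-.3752,.05,-13.4)"
```

```text
t 6.8 tcp [ 0.5678 -0.3708  0.1468] head -12.81 F [ 0.3  0.1 -0.7] w 21.9 grip 30.0 tilt [-0.002  0.002 -1.   ]
shift cm [-0.42  0.2   9.68] yaw 0.01
```

Call:
apply_moves:
  series: [1,-0.4,0.2,3,0.01,1,0,0,3,0,1,0,0,3,0,1,0,0,2.5,0,1,0,0,1.5,0,1,0,0,0.5,0,1,0,0,0,0,1,0,0,0,0]

```text
t: 7.6
tcp_pos: [0.5705, -0.3766, 0.0152]
orientation: [0.785, 0.619, 0.0, 0.001]
wrist_force: [0.1, -0.2, 0.8]
gripper_width: 0.236
grip_force: 30.0
```

Call:
apply_moves:
  series: [1,0,0,0.3,0,1,0,0,0.2,0,1,0,0,0.1,0,1,0,0,0,0,1,0,0,0,0]

```text
t: 8.1
tcp_pos: [0.5696, -0.3759, 0.0076]
orientation: [0.785, 0.619, -0.0, -0.0]
wrist_force: [-0.1, -0.2, -0.5]
gripper_width: 0.235
grip_force: 30.0
```

Call:
apply_moves:
  series: [1,0,0,0.1,0,1,0,0,0,0,1,0,0,0,0]

```text
t: 8.4
tcp_pos: [0.5696, -0.3758, 0.0066]
orientation: [0.785, 0.619, -0.0, -0.0]
wrist_force: [0.9, -0.1, -1.2]
gripper_width: 0.241
grip_force: 30.0
```

```bash
python3 -c "
from h import *
go(.5686,-.3752,.0065,-13.4)
snap('side','s4');crop('s4',290,80,430,180,5,'c6')"
```

```text
t 8.4 tcp [ 0.5696 -0.3758  0.0066] head -13.52 F [ 0.9 -0.1 -1.2] w 22.2 grip 30.0 tilt [-0.  0. -1.]
shift cm [ 0.04 -0.11  0.01] yaw -0.002
```

View pics/c6.png

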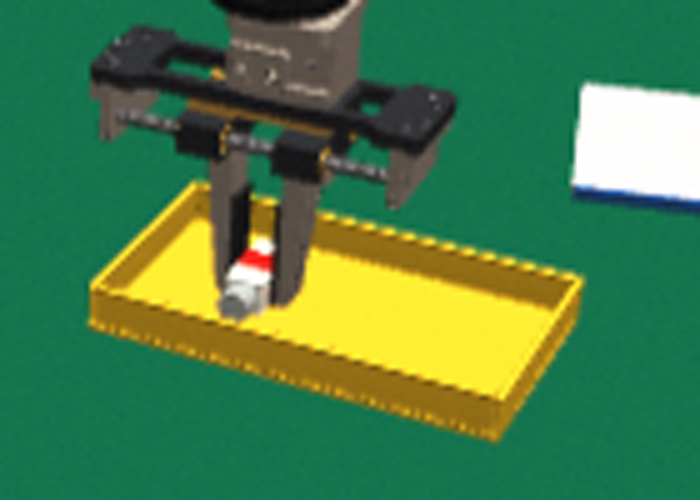

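The fuse (crop 250,275) is in the tray with its body just over the floor, clear of the walls. One more millimetre, then open part way and rise.

Call:
apply_moves:
  series: [1,0,0,0.1,0,1,0,0,0,0,0.7,0,0,0,0,0.5,0,0,0,0,0.5,0,0,0,0,0.5,0,0,0,0,0.5,0,0,-1,0,0.5,0,0,-3,0,0.5,0,0,-4,0,0.5,0,0,-4,0]

```text
t: 9.45
tcp_pos: [0.5693, -0.3757, 0.1274]
orientation: [0.785, 0.619, -0.0, -0.0]
wrist_force: [0.8, -0.3, 0.7]
gripper_width: 0.502
grip_force: 0.0
```

```bash
python3 -c "
from h import *
go(.567,.0545,.13,4.4)"
```

```text
t 9.45 tcp [ 0.5693 -0.3757  0.1274] head -13.52 F [ 0.8 -0.3  0.7] w 46.2 grip 0.0 tilt [-0.  0. -1.]
shift cm [ 41.77 -10.29  -0.25] yaw -0.313
```

Call:
apply_moves:
  series: [0.5,2,-0.5,-1,0,0.5,4,-1,0,0,0.5,4,-1,0,0,0.5,4,-1,0,0,0.5,4,-1,0,0,0.5,4,-1,0,0,0.5,4,-1,0,0,0.5,4,-1,0,0,0.5,4,-1,0,0,0.5,4,-1,0,0]

```text
t: 10.45
tcp_pos: [0.5661, 0.0174, 0.1367]
orientation: [0.785, 0.619, 0.001, 0.001]
wrist_force: [0.7, -0.2, -0.8]
gripper_width: 0.5
grip_force: 0.0
```

Call:
apply_moves:
  series: [0.45,3,-0.7,0,-0.1,0.4,0,0,0,-0.1,0.4,0,0,0,-0.11,0.4,0,0,0,0,0.4,0,0,0,0]

```text
t: 10.95
tcp_pos: [0.5665, 0.0465, 0.1362]
orientation: [0.681, 0.732, 0.0, 0.0]
wrist_force: [0.6, 0.6, 1.0]
gripper_width: 0.596
grip_force: 0.0
```

```bash
python3 -c "
from h import *
go(.568,.0545,.09,4.4)"
```

```text
t 10.95 tcp [0.5665 0.0465 0.1362] head 4.08 F [0.6 0.6 1. ] w 54.8 grip 0.0 tilt [ 0.001 -0.    -1.   ]
shift cm [0.79 0.21 4.62] yaw -0.005
```

Call:
apply_moves:
  series: [0.4,0.8,0.2,1,-0.005,0.4,0,0,2,0,0.4,0,0,1.6,0,0.4,0,0,0,0,0.4,0,0,0,0]

```text
t: 11.45
tcp_pos: [0.5675, 0.0549, 0.0893]
orientation: [0.679, 0.734, -0.0, -0.0]
wrist_force: [-0.4, -0.2, 0.4]
gripper_width: 0.597
grip_force: 0.0
```

```bash
python3 -c "
from h import *
go(.568,.0545,.032,4.4)
snap('side','s5');crop('s5',230,80,430,280,3,'c7')"
```

```text
t 11.45 tcp [0.5675 0.0549 0.0893] head 4.49 F [-0.4 -0.2  0.4] w 55.0 grip 0.0 tilt [-0.001  0.    -1.   ]
shift cm [-0.05  0.06  5.73] yaw 0.002
```

View pics/c7.png

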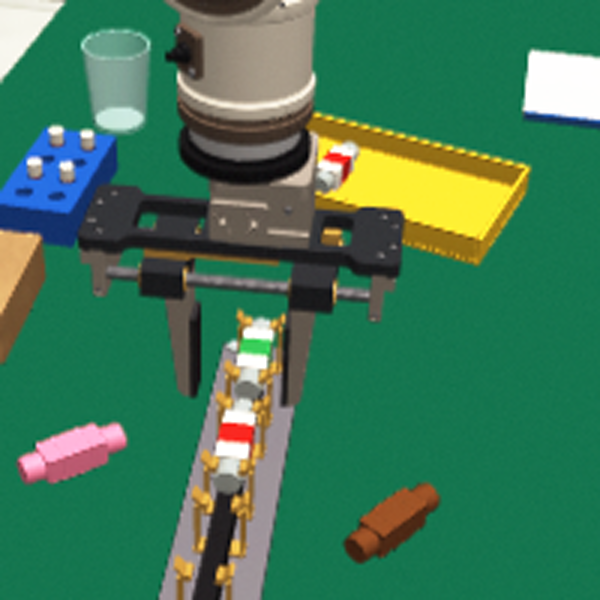

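The first fuse lies in the tray at (340,165). The fingers, tips at (192,393) and (288,403), straddle the line above the middle red fuse at (237,437), and green is still clipped at (255,345). Lower and close.

Call:
apply_moves:
  series: [0.4,0,0.05,2,0,0.4,0,0,2,0,0.4,0,0,1.75,0,0.4,0,0,0,0,0.4,0,0,0,0]

```text
t: 12.0
tcp_pos: [0.5689, 0.0548, 0.0332]
orientation: [0.679, 0.734, 0.0, 0.001]
wrist_force: [0.1, -0.3, 0.6]
gripper_width: 0.6
grip_force: 0.0
```

Call:
apply_moves:
  series: [0.7,0,0,0,0,1,0,0,0,0,1,0,0,0,0,1,0,0,0,0,1,0,0,0,0,1,0,0,0,0]

```text
t: 12.6
tcp_pos: [0.5691, 0.0548, 0.0327]
orientation: [0.679, 0.734, 0.001, 0.001]
wrist_force: [3.5, 0.1, 0.7]
gripper_width: 0.24
grip_force: 30.0
```

Call:
apply_moves:
  series: [1,0,0,-0.3,0,1,0,0,-0.5,0,1,0,0,-1,0,1,0,0,-2,0,1,0,0,-3,0,1,0,0,-3,0,1,0,0,-2,0,1,0,0,0,0,1,0,0,0,0]

```text
t: 13.5
tcp_pos: [0.5676, 0.0548, 0.1495]
orientation: [0.679, 0.734, -0.0, -0.0]
wrist_force: [0.1, 0.2, -0.7]
gripper_width: 0.234
grip_force: 30.0
```

```bash
python3 -c "
from h import *
go(.4722,-.3486,.15,-13.4)
snap('side','s6');crop('s6',230,80,430,310,2.4,'c8')"
```

```text
t 13.5 tcp [0.5676 0.0548 0.1495] head 4.53 F [ 0.1  0.2 -0.7] w 21.5 grip 30.0 tilt [-0.001  0.    -1.   ]
shift cm [-39.46 -12.69  -0.04] yaw 0.313
```

View pics/c8.png

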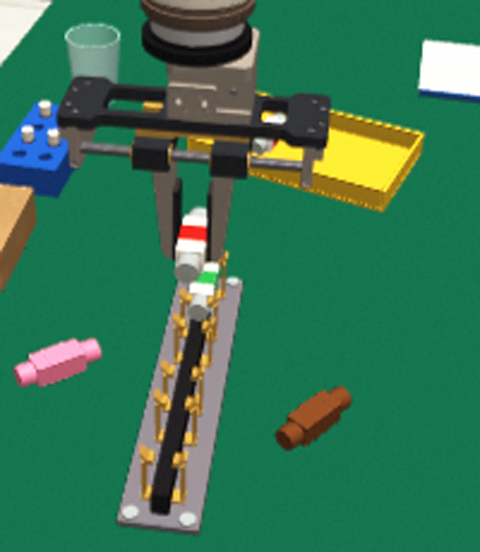

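The second fuse is held at (192,240) and green is still seated at (207,285). Carry it to the second slot.

Call:
apply_moves:
  series: [1,-2,-0.6,0,0,1,-4,-1.3,0,0,1,-4,-1.3,0,0,1,-4,-1.3,0,0,1,-4,-1.3,0,0,1,-4,-1.3,0,0,1,-4,-1.3,0,0,1,-4,-1.3,0,0,1,-4,-1.3,0,0,1,-3,-1,0,0]

```text
t: 14.55
tcp_pos: [0.4758, -0.3249, 0.1478]
orientation: [0.679, 0.734, -0.0, -0.002]
wrist_force: [1.3, 0.1, -1.9]
gripper_width: 0.237
grip_force: 30.0
```

Call:
apply_moves:
  series: [1,-2,-0.6,0,0.1,1,0,0,0,0.1,1,0,0,0,0.11,1,0,0,0,0,1,0,0,0,0]

```text
t: 15.05
tcp_pos: [0.4727, -0.3432, 0.1486]
orientation: [0.783, 0.622, -0.0, -0.001]
wrist_force: [0.2, 0.1, -1.1]
gripper_width: 0.238
grip_force: 30.0
```

```bash
python3 -c "
from h import *
go(.4722,-.3486,.0155,-13.4)"
```

```text
t 15.05 tcp [ 0.4727 -0.3432  0.1486] head -13.08 F [ 0.2  0.1 -1.1] w 21.9 grip 30.0 tilt [-0.002  0.002 -1.   ]
shift cm [-0.56  0.11 13.31] yaw 0.006
```

Call:
apply_moves:
  series: [1,-0.5,0.1,3,0.006,1,0,0,3,0,1,0,0,3,0,1,0,0,2.5,0,1,0,0,1.5,0,1,0,0,0.5,0,1,0,0,0,0,1,0,0,0,0]

```text
t: 15.85
tcp_pos: [0.474, -0.3499, 0.0165]
orientation: [0.786, 0.619, 0.0, 0.001]
wrist_force: [0.3, -0.0, -0.1]
gripper_width: 0.236
grip_force: 30.0
```

Call:
apply_moves:
  series: [1,0,0,0.3,0,1,0,0,0.2,0,1,0,0,0.1,0,1,0,0,0,0,1,0,0,0,0]

```text
t: 16.35
tcp_pos: [0.4732, -0.3491, 0.0092]
orientation: [0.786, 0.619, -0.0, 0.0]
wrist_force: [0.2, -1.1, -0.8]
gripper_width: 0.24
grip_force: 30.0
```

Call:
apply_moves:
  series: [1,0,0,0.1,0,1,0,0,0.1,0,1,0,0,0,0,1,0,0,0,0]

```text
t: 16.75
tcp_pos: [0.4731, -0.349, 0.0071]
orientation: [0.786, 0.619, -0.0, -0.0]
wrist_force: [0.2, 0.1, -0.0]
gripper_width: 0.236
grip_force: 30.0
```

Call:
apply_moves:
  series: [1,0,0,0.05,0,1,0,0,0,0,0.7,0,0,0,0,0.5,0,0,0,0,0.5,0,0,0,0,0.5,0,0,0,0,0.5,0,0,-1,0,0.5,0,0,-3,0,0.5,0,0,-4,0,0.5,0,0,-4,0]

```text
t: 17.75
tcp_pos: [0.4729, -0.3487, 0.1284]
orientation: [0.786, 0.619, -0.0, -0.0]
wrist_force: [0.4, -0.4, 0.9]
gripper_width: 0.501
grip_force: 0.0
```

Call:
apply_moves:
  series: [0.5,0,0,-4,0,0.5,0,0,-4,0,0.5,0,0,0,0,0.5,0,0,0,0]

```text
t: 18.15
tcp_pos: [0.4736, -0.3495, 0.2083]
orientation: [0.786, 0.619, 0.0, 0.001]
wrist_force: [-0.6, 0.4, -0.5]
gripper_width: 0.501
grip_force: 0.0
```

```bash
python3 -c "
from h import *
go(.4722,-.3486,.2,-13.4)
snap('side','s7');crop('s7',230,90,430,310,2.7,'c9')"
```

```text
t 18.15 tcp [ 0.4736 -0.3495  0.2083] head -13.58 F [-0.6  0.4 -0.5] w 46.0 grip 0.0 tilt [ 0.002 -0.002 -1.   ]
shift cm [ 0.06 -0.16  0.83] yaw -0.003
```

View pics/c9.png

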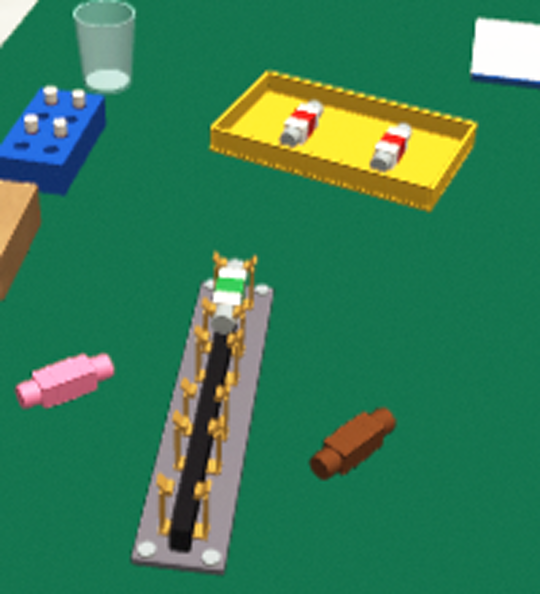

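Both red fuses lie flat in the tray at (301,122) and (391,147). Green is still clipped at (230,290), the look-alikes are untouched, and the arm is clear.

```bash
python3 -c "
from h import *
print(ticket.finish_job())"
```

```text
the job is handed in; nothing more can be done
None
```

Job handed in at about 18 s on the robot's clock: both red-banded fuses were pulled one at a time and laid flat in the yellow tray, and the green fuse is still clipped in place.

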